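# Dock the wide sheath template behind its drop catch

### The arm

A 7-joint arm with a two-finger parallel gripper is mounted at the origin on the work surface. World frame = base frame: x ahead of the robot, y to its left, z up, the work surface at z = 0. Lengths are in m, angles in rad, forces in N, time in s.
With the tool pointing down it reaches from about 0.35 to 0.9 m from the base axis. Payload 7.2 kg.
Tool frame: the origin (TCP) lies midway between the tips of the shut fingers; the grasp point (between the pads) lies 19 mm behind it; z points along the fingers, y is the direction in which the jaws open and shut (so a half turn about z gives the same grasp; the last joint's range is limited). The gripper opens to 88 mm and grips with 3 to 60 N. Pads are 20 mm wide; open, the fingers measure 115 mm over their backs; the gripper's body (75 mm by 178 mm) begins 61 mm behind the grasp point.
Start: joints at [1.152, 0.411, -0.013, 1.596, 0.006, 1.134, -0.082], TCP at [0.215, -0.587, 0.223] pointing down, gripper open.
Joint ranges: [-2.95, 2.95], [-0.29, 1.99], [-1.47, 1.44], [0.14, 2.54], [-1.03, 4.17], [0.13, 1.85], [-2.86, 2.86]. Speed limits (rad/s): [2.39, 2.39, 3.01, 3.01, 3.14, 3.14, 3.14].

### API

Orientations are given as a unit quaternion [w, x, y, z].
In Python, from bench import get_obs, snapshot, hand_in gives the robot as it stands.
- The arm moves only by the shell command python3 -m pendant 'ROWS'. ROWS is JSON, a list of rows, each a list of 7 numbers: the shift along the world's x, y, z in m, then the turn, a rotation vector about the world's x, y, z in rad, then the opening, from 0 (shut) to 1 (fully open). A call has 1 to 12 rows; each row is the pose to reach, as a shift and turn from the pose measured when the call began; what a row does not reach only later rows make up. A row lasts 1/10 s, in which the tool goes at most 50 mm and 8.59 degrees, less where a joint would pass 70% of its speed; a pose out of reach is approached as far as the arm can. A call with a gripper value outside its range is refused whole. The fingers move at their own pace and stop on an object; the grip force is fixed at half the most. Time passes only in rows, so rows that repeat a pose let the fingers close. It gives the time, the measured TCP pose, the force and the opening at its end, in the units of the state.
- get_obs(): the state, without advancing time (a new reading comes with each control period).
- snapshot(name): name is "scene" or "top"; returns a dict with "image" (420x560x3 uint8, red, green, blue), "vertical_fov" (degrees; the focal length in pixels is half the picture's height over the tangent of half this angle, whatever the lens; pixels are square), "cx", "cy" (the principal point, pixels), "D" ([k1, k2, p1, p2, k3] as OpenCV has them; the pictures are not rectified), "rvec" (rotation vector, rad) and "tvec" (3), from world to camera coordinates, as OpenCV has them. Camera axes: x right, y down, z forward; pixel columns grow to the right and rows downward; lengths in m; the calibration is good to about 2 mm. A picture is of the moment at which its call begins. There is no depth.
- hand_in(): hands the job in, once; it reports no verdict.
The state is a dict: "clock": time; "q": joint angles; "dq": joint speeds; "joint_efforts": joint torques, N m; "eef_pos": TCP position; "tool_rot": TCP orientation; "contact_force": force on the tool from outside, world axes, zero at the start; "torque": the same for the moment, N m; "width": opening from 0.0 (shut) to 1.0 (fully open).
Only numpy, scipy, OpenCV 4.12 (cv2) and the standard library are available. Lean on these libraries where they do the work, as an engineer would, in place of code of your own. Each camera call takes 0.05 s, during which the arm holds its last target.

### The job

Put the wide plywood template away in the wooden dock on the bench: set it flat in the open mouth of the dock, in front of the catch, and slide it in so that its own front edge lifts the hinged steel catch, on until the catch drops down behind it. Leave it lying flat in the dock, let go of it, and leave the narrow template where it lies.

Things in the scene. Friction and masses are not known exactly. Their poses are not given: they have to be found in the camera images.
- wide_template: Wide template: plywood plate 120 (x) x 180 (y) x 15 mm, about 0.3 kg, with a dark wooden grip bar on the middle of its top, 50 mm long along x, 18 mm wide along y, rising from 15 to 55 mm above the underside; grip it across its width. Origin: centre of the underside, z up. Either end, +x or -x, may go in first.
- narrow_template: Narrow template, to be left alone: same make and grip bar, but its plate is only 120 (x) x 100 (y) x 15 mm. Origin: centre of the underside.
- dock: Fixed wooden channel. Origin at bench level, mid-width; x from open mouth to closed end, y left. Floor top z 8, x -180 to 142 mm. Rails' inner faces y -102, +102, tops z 28, from x -168. End stop x 130; lip over it from x 108, z 34 to 42. Set the template down with its centre at x -110 (front edge 12 mm short of the tooth); home, its centre is at x 57 to 70.
- catch (a joint): Steel catch, rad: 0 down, grows as it lifts (about 0.13 on a template); falls by its own weight, 1 to 3 N lifts it. In dock axes, mm: hinge x -100, y 108, z 42 (lugs to z 52); arm along the left rail's top; tooth y 69 to 100, rear face x -4, lower edge z 11, top z 46, front sloping up to z 36 at x -38. The grip bar passes beside it.
Things that resemble listed ones, but are neither listed nor needed, are in the scene too. What is shaped like the wide_template but green or purple is not meant.

How it is judged:
On the way:
1. the wide template, lying in the channel, is under the lifted catch (value of joint catch above 0.08 rad and x of wide_template in the frame of dock between -0.09 and 0.045 m and y of wide_template in the frame of dock between -0.03 and 0.03 m and z of wide_template in the frame of dock below 0.02 m), for 0.1 s.
At the end, for the whole second after the job is handed in: Wide template released, flat and at rest on the dock floor, centre 50 to 80 mm along x from the dock's origin, within 20 mm of the middle line and 15 degrees of the channel; catch down behind it (under 0.05 rad); narrow template within 20 mm of its start (value of joint catch below 0.05 rad and x of wide_template in the frame of dock between 0.05 and 0.08 m and y of wide_template in the frame of dock between -0.02 and 0.02 m and z of wide_template in the frame of dock below 0.014 m and angle between wide_template's own z axis and vertical below 0.1 rad and angle between the x axis of wide_template and the x axis of dock, either way round below 0.26 rad and linear speed of wide_template below 0.02 m/s and distance of narrow_template from where it was at the start of the episode below 0.02 m); the robot touches nothing.
It fails at once if the narrow template is moved by more than 30 mm (distance of narrow_template from where it was at the start of the episode above 0.03 m).
It also fails if it takes over 42 s, if anything falls off the work surface, if the arm or the gripper's body presses on something with over 40 N, if the wrist force passes 120 N, or if a joint passes its speed limit or range.

## Working session

There is one attempt and no reset: what is moved stays moved. The work goes in short steps, Python scripts to look and compute and a shell command to move; the robot and the scene stay as the last step left them, time stands still between calls to the robot, and variables do not carry over. Pictures are saved under pics/ and viewed, and the job is handed in when it is done.

```bash
ls; mkdir -p pics
python3 - <<'E'
from bench import *
import cv2
for n in("scene","top"):
    s=snapshot(n); cv2.imwrite(f"pics/{n}0.png",s["image"][:,:,::-1]); print({k:v for k,v in s.items() if k!="image"})
o=get_obs();print(o)
E
```

```text
pics
{'vertical_fov': 45.77160348504968, 'cx': 280.38013453093095, 'cy': 218.26895475237737, 'D': array([-0.01986753,  0.        ,  0.        ,  0.        ,  0.        ]), 'rvec': array([ 2.01701614,  1.07395596, -0.50450647]), 'tvec': array([-0.35307353, -0.15534331,  1.54245556])}
{'vertical_fov': 57.460496954549015, 'cx': 275.4975164852228, 'cy': 205.37761664663822, 'D': array([-0.06373623,  0.        ,  0.        ,  0.        ,  0.        ]), 'rvec': array([ 2.11186865, -2.12721084,  0.18181887]), 'tvec': array([0.14430659, 0.46314112, 0.95993158])}
{'clock': 0.1, 'q': array([ 1.15180738,  0.4118239 , -0.01273623,  1.59695853,  0.00560326,
        1.13432887, -0.08221358]), 'dq': array([-0.00080133, -0.00281559,  0.00060692, -0.00142841, -0.00050843,
        0.00208723,  0.00022923]), 'joint_efforts': array([ 2.56126928e-03, -5.89101291e+01,  6.43610526e-01, -2.91710883e+01,
       -5.38760901e-02,  1.45213172e-02,  1.37716586e-05]), 'eef_pos': array([ 0.21458832, -0.58650711,  0.22189132]), 'tool_rot': array([-7.19930554e-04,  9.84654527e-01,  1.74513358e-01, -1.77522991e-04]), 'contact_force': array([-0.62252159, -0.45782085,  0.55656301]), 'torque': array([-0.0477838 ,  0.0969537 , -0.05133877]), 'width': 1.0010778880216742}
```

View pics/scene0.png

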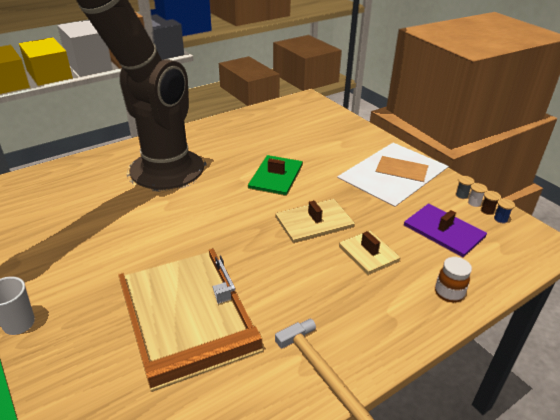

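View pics/top0.png

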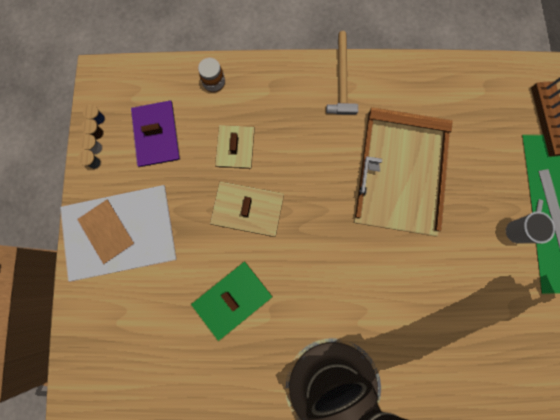

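The wide plywood template is at top(247,208) / scene(315,218). It could be confused with the narrow plywood one at top(235,146) / scene(370,250), the green one at top(232,300) / scene(276,173) or the purple one at top(155,133) / scene(446,228). The dock is at top(403,175), with the catch at (370,165). I choose the wide bare-plywood plate and will check it in a crop.

```bash
cat > h.py <<'E'
import numpy as np,cv2
from bench import *
def cam(s):
    h=s["image"].shape[0]; f=h/2/np.tan(np.radians(s["vertical_fov"])/2)
    K=np.array([[f,0,s["cx"]],[0,f,s["cy"]],[0,0,1]]); R=cv2.Rodrigues(s["rvec"])[0]
    return K,s["D"],R,s["tvec"]
def ray(s,px,z):
    K,D,R,t=cam(s); u=cv2.undistortPoints(np.array(px,float).reshape(-1,1,2),K,D).reshape(-1,2)
    d=np.c_[u,np.ones(len(u))]@R; c=-R.T@t
    return c+d*((z-c[2])/d[:,2])[:,None]
def proj(s,P):
    K,D,R,t=cam(s); return cv2.projectPoints(np.array(P,float).reshape(-1,1,3),s["rvec"],t,K,D)[0].reshape(-1,2)
E
python3 - <<'E'
from h import *
s=snapshot("top");im=s["image"][:,:,::-1]
print(proj(s,[[0,0,0],[.5,0,0],[.5,.3,0],[.215,-.587,.2]]))
def crop(im,x0,x1,y0,y1,k,n): cv2.imwrite(n,cv2.resize(im[y0:y1,x0:x1],None,fx=k,fy=k,interpolation=cv2.INTER_CUBIC))
crop(im,200,300,120,240,5,"pics/c1.png")
crop(im,345,460,100,245,4,"pics/c2.png")
s2=snapshot("scene");im2=s2["image"][:,:,::-1]
crop(im2,110,270,240,390,4,"pics/c3.png")
crop(im2,260,410,190,280,5,"pics/c4.png")
# wide template mask via colour
hsv=cv2.cvtColor(np.ascontiguousarray(im),cv2.COLOR_BGR2HSV)
for p in [(225,205),(270,215),(225,140),(400,150),(300,150),(200,250),(246,207),(235,142)]: print(p,hsv[p[1],p[0]])
E
```

```text
[[332.15045979 387.20096231]
 [326.92531336 195.02470306]
 [217.95076655 195.96781196]
 [605.48158982 300.8221681 ]]
(225, 205) [ 21 106 169]
(270, 215) [ 19 110 167]
(225, 140) [ 25  94 169]
(400, 150) [ 23  99 168]
(300, 150) [ 19 122 169]
(200, 250) [ 18 123 170]
(246, 207) [ 11 173  75]
(235, 142) [ 11 180  68]
```

View pics/c1.png

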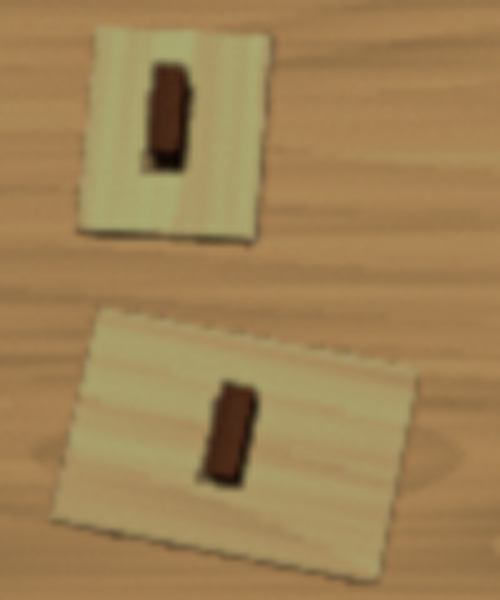

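View pics/c2.png

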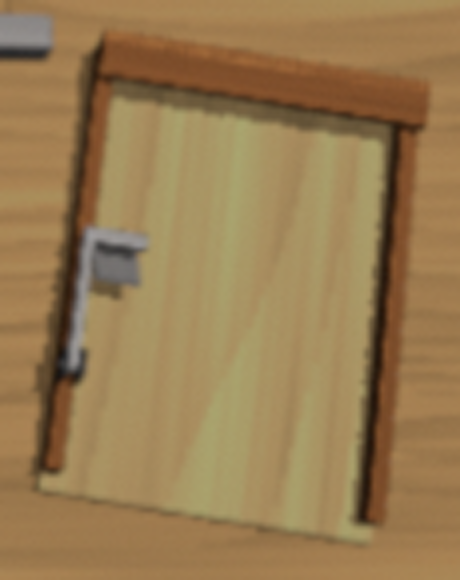

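View pics/c3.png

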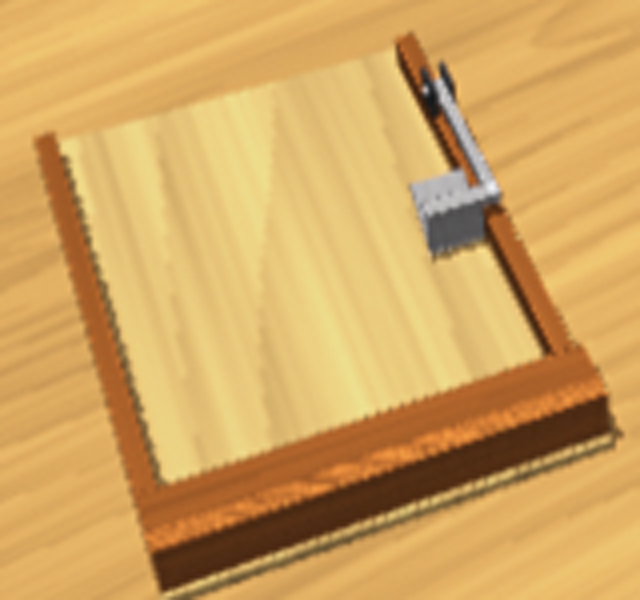

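View pics/c4.png

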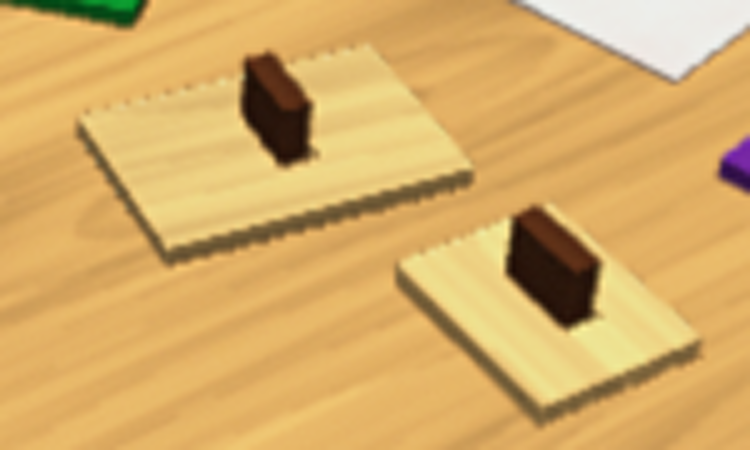

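The crops confirm it. The wide plate is the lower one in c1, with corners at about (100,308), (418,372), (380,582) and (52,522), and the narrow one sits above it. The dock mouth is at the bottom of c2, with the floor's front corners at about (40,487) and (370,541) and the lip near the top.

Run:
```python
from h import *
s=snapshot("top");s2=snapshot("scene")
def c(px,k,ox,oy): return (np.array(px,float)+.5)/k-.5+[ox,oy]
np.set_printoptions(precision=4,suppress=True)
def rep(n,s,px,k,ox,oy,z):
    P=ray(s,c(px,k,ox,oy),z); print(n,P[:,:2].tolist().__str__() if 0 else P[:,:2].round(4).tolist()); return P
P=rep("wide top",s,[(100,308),(418,372),(380,582),(52,522)],5,200,120,.015)
print("center",P.mean(0),"sides",[np.linalg.norm(P[i]-P[(i+1)%4]).round(4) for i in range(4)])
d=(P[1]-P[0])+(P[2]-P[3]);d/=np.linalg.norm(d); print("long angle",np.degrees(np.arctan2(d[1],d[0])))
P=rep("bar top",s,[(226,382),(258,388),(240,474),(208,468)],5,200,120,.055);print(P.mean(0),np.linalg.norm(P[0]-P[3]),np.linalg.norm(P[0]-P[1]))
P=rep("wide scene",s2,[(80,120),(370,45),(472,175),(168,250)],5,260,190,.015)
print("center",P.mean(0),"sides",[np.linalg.norm(P[i]-P[(i+1)%4]).round(4) for i in range(4)])
P=rep("bar top scene",s2,[(245,62),(268,54),(311,103),(288,112)],5,260,190,.055);print(P.mean(0))
P=rep("narrow top",s,[(95,28),(270,35),(256,240),(80,232)],5,200,120,.015);print(P.mean(0))
rep("floor front L,R",s,[(38,487),(370,541)],4,345,100,.008)
rep("rails front L out,in; R in,out z28",s,[(42,468),(59,472),(358,520),(383,523)],4,345,100,.028)
rep("lip front L,R z42",s,[(100,76),(412,126)],4,345,100,.042)
rep("lip back L,R z42",s,[(106,33),(430,82)],4,345,100,.042)
rep("scene rail front: L out,Lin ,Rin, Rout",s2,[(36,137),(56,136),(398,42),(415,38)],4,110,240,.028)
rep("scene rail inner right, z28 far",s2,[(155,490)],4,110,240,.042)
rep("tooth top rear z46",s,[(90,230),(148,236)],4,345,100,.046)
rep("scene tooth top rear z46",s2,[(497,193)],4,110,240,.046)
```

```text
wide top [[0.5381, 0.2939], [0.5007, 0.1202], [0.3867, 0.1415], [0.4202, 0.3173]]
center [0.4614 0.2182 0.015 ] sides [np.float64(0.1777), np.float64(0.1159), np.float64(0.1789), np.float64(0.1202)]
long angle -101.46140809494474
bar top [[0.4876, 0.2206], [0.4842, 0.2039], [0.439, 0.213], [0.4422, 0.2296]]
[0.4633 0.2168 0.055 ] 0.04619962586256036 0.01704558883828448
wide scene [[0.3934, 0.143], [0.4255, 0.3185], [0.5463, 0.2894], [0.5075, 0.12]]
center [0.4682 0.2177 0.015 ] sides [np.float64(0.1784), np.float64(0.1243), np.float64(0.1738), np.float64(0.1164)]
bar top scene [[0.4425, 0.2151], [0.4434, 0.2297], [0.4902, 0.2222], [0.4897, 0.2074]]
[0.4665 0.2186 0.055 ]
narrow top [[0.701, 0.3005], [0.6954, 0.2015], [0.5757, 0.2086], [0.5814, 0.306]]
[0.6384 0.2541 0.015 ]
floor front L,R [[0.4252, -0.0701], [0.3863, -0.2934]]
rails front L out,in; R in,out z28 [[0.435, -0.0694], [0.4322, -0.0806], [0.3983, -0.2781], [0.3961, -0.2948]]
lip front L,R z42 [[0.7049, -0.1194], [0.6681, -0.3336]]
lip back L,R z42 [[0.7367, -0.1254], [0.7004, -0.3496]]
scene rail front: L out,Lin ,Rin, Rout [[0.3981, -0.2933], [0.4036, -0.2835], [0.4395, -0.0822], [0.4419, -0.0719]]
scene rail inner right, z28 far [[0.6716, -0.3328]]
tooth top rear z46 [[0.5932, -0.1054], [0.5887, -0.1443]]
scene tooth top rear z46 [[0.597, -0.1037]]
```

Measurements agree to within about 4 mm between the two views:

| Item | Centre / origin | Heading | Size check |
|---|---|---|---|
| Wide template | (0.4645, 0.218) | x axis at -11.5° | 0.178 x 0.118, true 0.180 x 0.120 |
| Dock | (0.583, -0.211) | -10° | rail gap 0.200–0.2045, true 0.204 |

Next I swing across to the template at height.

```bash
python3 -m pendant '[[0.022,0.04,0,0,0,-0.046,1],[0.044,0.08,0,0,0,-0.092,1],[0.066,0.12,0,0,0,-0.138,1],[0.088,0.16,0,0,0,-0.184,1],[0.11,0.2,0,0,0,-0.23,1],[0.132,0.24,0,0,0,-0.276,1],[0.154,0.28,0,0,0,-0.322,1],[0.176,0.32,0,0,0,-0.368,1],[0.198,0.36,0,0,0,-0.414,1],[0.22,0.4,0,0,0,-0.46,1],[0.242,0.44,0,0,0,-0.506,1],[0.264,0.48,0,0,0,-0.552,1]]'; python3 -c "
from h import *;o=get_obs();print(o['q'].round(2),o['eef_pos'],o['tool_rot'])"
```

```text
clock: 1.5
eef_pos: [0.4793, -0.1052, 0.2226]
tool_rot: [-0.0, 0.995, -0.102, 0.0]
contact_force: [0.8, -0.2, 0.3]
width: 1.003
[ 0.36  0.2  -0.28  1.9   0.06  1.05 -1.72] [ 0.47933318 -0.10515198  0.22264919] [-1.55836543e-04  9.94835426e-01 -1.01500436e-01  3.36321673e-04]
```

```bash
python3 -m pendant '[[-0.002,0.04,0,0,0,0,1],[-0.004,0.08,0,0,0,0,1],[-0.006,0.12,0,0,0,0,1],[-0.008,0.16,-0.02,0,0,0,1],[-0.01,0.2,-0.04,0,0,0,1],[-0.012,0.24,-0.06,0,0,0,1],[-0.013,0.28,-0.08,0,0,0,1],[-0.014,0.31,-0.1,0,0,0,1],[-0.014,0.323,-0.12,0,0,0,1],[-0.014,0.323,-0.13,0,0,0,1],[-0.014,0.323,-0.13,0,0,0,1]]'
python3 - <<'E'
from h import *
o=get_obs();print(o['q'].round(2),o['eef_pos'],o['tool_rot'])
a=snapshot("scene")["image"][190:280,250:420,::-1];b=snapshot("top")["image"][120:250,170:330,::-1]
cv2.imwrite("pics/g1.png",np.vstack([cv2.resize(a,(600,318),interpolation=2)[:, :],cv2.resize(b,(600,488),interpolation=2)])[:600])
E
```

```text
clock: 2.6
eef_pos: [0.4645, 0.2168, 0.0914]
tool_rot: [0.001, 0.995, -0.101, -0.001]
contact_force: [0.6, -0.9, 0.9]
width: 0.997
[-0.18  0.42 -0.43  1.98  0.24  0.8  -2.53] [0.46449369 0.21678543 0.09138724] [ 8.03576909e-04  9.94848399e-01 -1.01367013e-01 -8.63449358e-04]
```

View pics/g1.png

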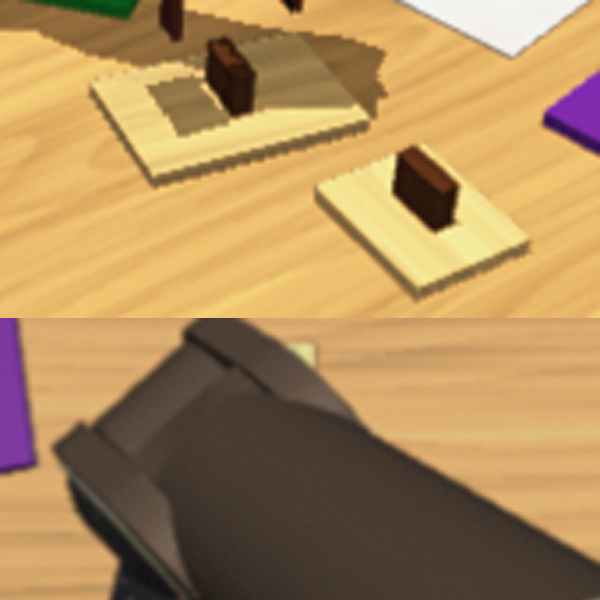

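The fingers, at (172,20) and (290,5), hang on either side of the grip bar at (230,45). I go down to TCP z 0.022 and close.

```bash
python3 -m pendant '[[0,0.001,-0.025,0,0,0,1],[0,0.001,-0.05,0,0,0,1],[0,0.001,-0.065,0,0,0,1],[0,0.001,-0.0695,0,0,0,1],[0,0.001,-0.0695,0,0,0,1],[0,0.001,-0.0695,0,0,0,0],[0,0.001,-0.0695,0,0,0,0],[0,0.001,-0.0695,0,0,0,0],[0,0.001,-0.0695,0,0,0,0],[0,0.001,-0.0695,0,0,0,0],[0,0.001,-0.0695,0,0,0,0],[0,0.001,-0.0695,0,0,0,0]]'
```

```text
clock: 3.9
eef_pos: [0.4658, 0.2176, 0.0236]
tool_rot: [0.0, 0.995, -0.102, 0.0]
contact_force: [0.4, -0.2, 0.2]
width: 0.405
```

```bash
python3 -m pendant '[[0,0,-0.001,0,0,0,0],[0,0,-0.001,0,0,0,0],[0,0,-0.001,0,0,0,0],[0,0,-0.001,0,0,0,0],[0,0,-0.001,0,0,0,0],[0,0,-0.001,0,0,0,0],[0,0,-0.001,0,0,0,0],[0,0,-0.001,0,0,0,0]]'
```

```text
clock: 4.7
eef_pos: [0.4656, 0.2175, 0.0225]
tool_rot: [0.0, 0.995, -0.102, 0.0]
contact_force: [0.0, 0.5, -2.0]
width: 0.199
```

Gripped: the opening is 17.5 mm against an 18 mm bar. I lift and carry it to the dock mouth.

```bash
python3 -m pendant '[[0,0,0.02,0,0,0,0],[0,0,0.05,0,0,0,0],[0,-0.02,0.08,0,0,0,0],[0,-0.05,0.1,0,0,0,0],[0,-0.085,0.1,0,0,0,0],[0,-0.12,0.1,0,0,0.005,0],[0,-0.16,0.1,0,0,0.01,0],[0.002,-0.2,0.1,0,0,0.015,0],[0.004,-0.24,0.1,0,0,0.02,0],[0.006,-0.28,0.1,0,0,0.025,0],[0.007,-0.32,0.1,0,0,0.03,0],[0.008,-0.36,0.1,0,0,0.03,0]]'
python3 -m pendant '[[0.001,-0.025,0,0,0,0,0],[0.001,-0.05,0,0,0,0,0],[0.001,-0.05,-0.02,0,0,0,0],[0.001,-0.05,-0.03,0,0,0,0],[0.001,-0.05,-0.03,0,0,0,0],[0.001,-0.05,-0.03,0,0,0,0]]'
python3 - <<'E'
from h import *
o=get_obs();print(o['q'].round(2),o['eef_pos'],o['tool_rot'])
a=snapshot("scene")["image"][210:390,90:290,::-1];b=snapshot("top")["image"][90:260,330:480,::-1]
cv2.imwrite("pics/d1.png",cv2.resize(a,None,fx=3,fy=3,interpolation=2))
cv2.imwrite("pics/d2.png",cv2.resize(b,None,fx=3.5,fy=3.5,interpolation=2))
E
```

```text
clock: 5.9
eef_pos: [0.4729, -0.1442, 0.1223]
tool_rot: [0.0, 0.996, -0.087, -0.0]
contact_force: [0.8, -0.0, -3.4]
width: 0.204
clock: 6.5
eef_pos: [0.4738, -0.1933, 0.0923]
tool_rot: [0.0, 0.996, -0.087, -0.0]
contact_force: [-0.3, 0.3, -3.5]
width: 0.204
[ 0.54  0.4  -0.3   1.99  0.17  0.78 -1.61] [ 0.47379673 -0.19333197  0.09228517] [ 7.32943641e-05  9.96245788e-01 -8.65683499e-02 -4.94950636e-04]
```

View pics/d1.png

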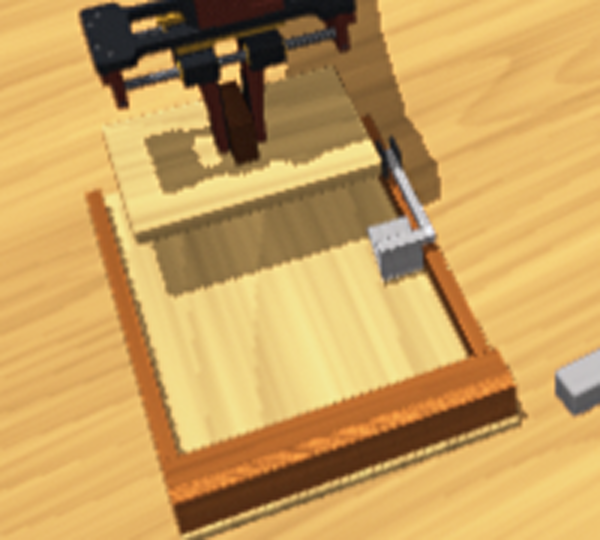

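View pics/d2.png

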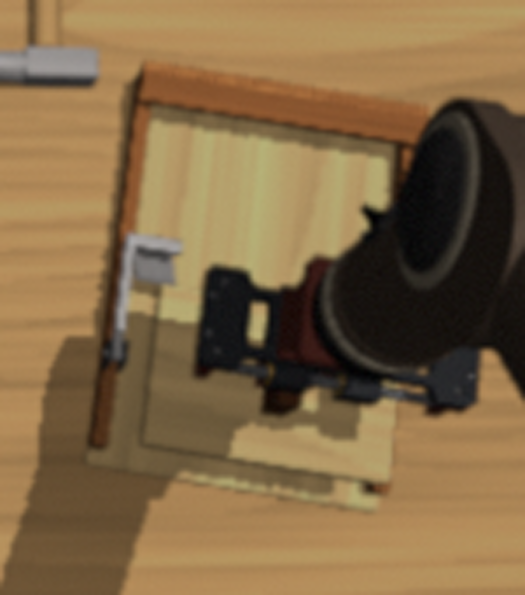

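The plate hangs level over the mouth in d1, with top-face corners at about (105,128), (138,236), (380,168) and (335,68). I'll check its pose before lowering.

Run:
```python
from h import *
s=snapshot("top");s2=snapshot("scene")
def c(px,k,ox,oy): return (np.array(px,float)+.5)/k-.5+[ox,oy]
O=np.array([.583,-.211]);a=np.radians(-10);R=np.array([[np.cos(a),-np.sin(a)],[np.sin(a),np.cos(a)]])
for n,P in(("scene",ray(s2,c([(105,128),(138,236),(380,168),(335,68)],3,90,210),.085)),("top back",ray(s,c([(145,443),(390,480)],3.5,330,90),.085))):
    print(n,P[:,:2].round(4).tolist(),P.mean(0).round(4)); print(((P[:,:2]-O)@R).round(4).tolist(),((P[:,:2].mean(0)-O)@R).round(4))
print("tcp in dock",(get_obs()['eef_pos'][:2]-O)@R)
```

```text
scene [[0.4014, -0.2696], [0.5201, -0.2906], [0.552, -0.1195], [0.4328, -0.0945]] [ 0.4766 -0.1935  0.085 ]
[[-0.1686, -0.0892], [-0.0481, -0.0893], [-0.0464, 0.0847], [-0.1681, 0.0886]] [-0.1078 -0.0013]
top back [[0.4269, -0.0982], [0.3985, -0.2732]] [ 0.4127 -0.1857  0.085 ]
[[-0.1733, 0.084], [-0.1709, -0.0933]] [-0.1721 -0.0046]
tcp in dock [-0.10989874 -0.0020399 ]
```

The plate centre in dock axes is about (-109, -2) mm, against a target of (-110, 0). I lower it while watching the force.

```bash
python3 -m pendant '[[0,0.002,-0.015,0,0,0,0],[0,0.002,-0.03,0,0,0,0],[0,0.002,-0.045,0,0,0,0],[0,0.002,-0.055,0,0,0,0],[0,0.002,-0.059,0,0,0,0],[0,0.002,-0.061,0,0,0,0],[0,0.002,-0.062,0,0,0,0],[0,0.002,-0.062,0,0,0,0]]'
```

```text
clock: 7.5
eef_pos: [0.4747, -0.1921, 0.0314]
tool_rot: [0.001, 0.996, -0.087, 0.001]
contact_force: [-0.3, -1.3, -3.8]
width: 0.203
```

```bash
python3 -m pendant '[[0,0,-0.001,0,0,0,0],[0,0,-0.002,0,0,0,0],[0,0,-0.002,0,0,0,0],[0.007,-0.0012,-0.002,0,0,0,0],[0.014,-0.0025,-0.002,0,0,0,0],[0.021,-0.0037,-0.002,0,0,0,0],[0.028,-0.005,-0.002,0,0,0,0],[0.035,-0.0062,-0.002,0,0,0,0],[0.042,-0.0074,-0.002,0,0,0,0],[0.049,-0.0086,-0.002,0,0,0,0]]'
python3 - <<'E'
from h import *
a=snapshot("scene")["image"][210:390,90:290,::-1]
cv2.imwrite("pics/e1.png",cv2.resize(a,None,fx=3,fy=3,interpolation=2))
E
```

```text
clock: 8.5
eef_pos: [0.522, -0.2008, 0.0304]
tool_rot: [0.001, 0.996, -0.087, -0.001]
contact_force: [-9.3, 1.3, 11.8]
width: 0.203
```

View pics/e1.png

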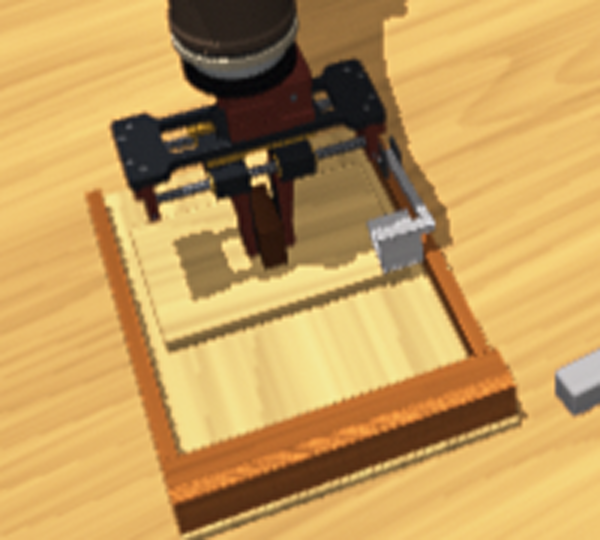

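The front edge is under the tooth at (400,245) and the catch has begun to lift. The plate is flat and centred, so I continue.

```bash
python3 -m pendant '[[0.007,-0.0012,0.0003,0,0,0,0],[0.014,-0.0025,0.0005,0,0,0,0],[0.021,-0.0037,0.0005,0,0,0,0],[0.028,-0.005,0.0005,0,0,0,0],[0.035,-0.0062,0.0005,0,0,0,0],[0.042,-0.0074,0.0005,0,0,0,0],[0.049,-0.0086,0.0005,0,0,0,0],[0.056,-0.0099,0.0005,0,0,0,0],[0.063,-0.0111,0.0005,0,0,0,0],[0.07,-0.0123,0.0005,0,0,0,0],[0.077,-0.0136,0.0005,0,0,0,0],[0.084,-0.0148,0.0005,0,0,0,0]]'
python3 - <<'E'
from h import *
a=snapshot("scene")["image"][210:390,90:290,::-1]
cv2.imwrite("pics/e2.png",cv2.resize(a,None,fx=3,fy=3,interpolation=2))
E
```

```text
clock: 9.75
eef_pos: [0.6085, -0.2159, 0.0309]
tool_rot: [0.001, 0.996, -0.087, 0.0]
contact_force: [-1.0, 0.3, -5.3]
width: 0.205
```

View pics/e2.png

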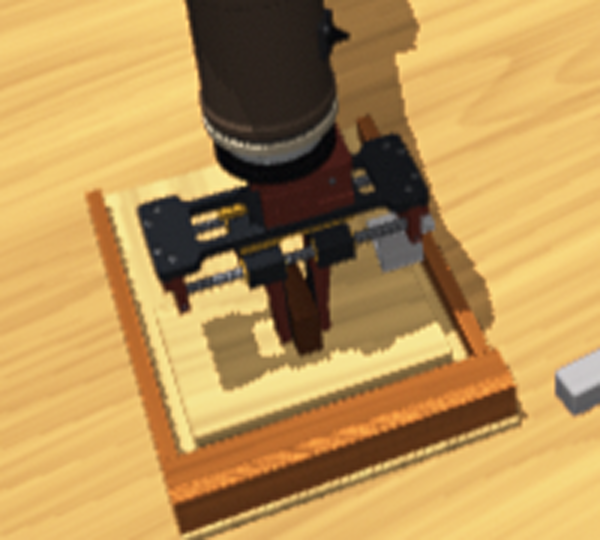

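The template is about 26 mm in, with roughly 38 mm to go. I ease in the rest.

```bash
python3 -m pendant '[[0.006,-0.001,-0.0005,0,0,0,0],[0.012,-0.0021,-0.0005,0,0,0,0],[0.018,-0.0032,-0.0005,0,0,0,0],[0.024,-0.0042,-0.0005,0,0,0,0],[0.029,-0.0051,-0.0005,0,0,0,0],[0.033,-0.0058,-0.0005,0,0,0,0],[0.036,-0.0063,-0.0005,0,0,0,0],[0.0385,-0.0067,-0.0005,0,0,0,0],[0.0385,-0.0067,-0.0005,0,0,0,0]]'
python3 - <<'E'
from h import *
a=snapshot("scene")["image"][210:390,90:290,::-1]
cv2.imwrite("pics/e3.png",cv2.resize(a,None,fx=3,fy=3,interpolation=2))
a=snapshot("top")["image"][90:260,330:480,::-1]
cv2.imwrite("pics/e4.png",cv2.resize(a,None,fx=3.5,fy=3.5,interpolation=2))
E
```

```text
clock: 10.7
eef_pos: [0.6488, -0.2228, 0.0307]
tool_rot: [0.001, 0.996, -0.087, 0.002]
contact_force: [0.0, -1.5, -1.6]
width: 0.203
```

View pics/e3.png

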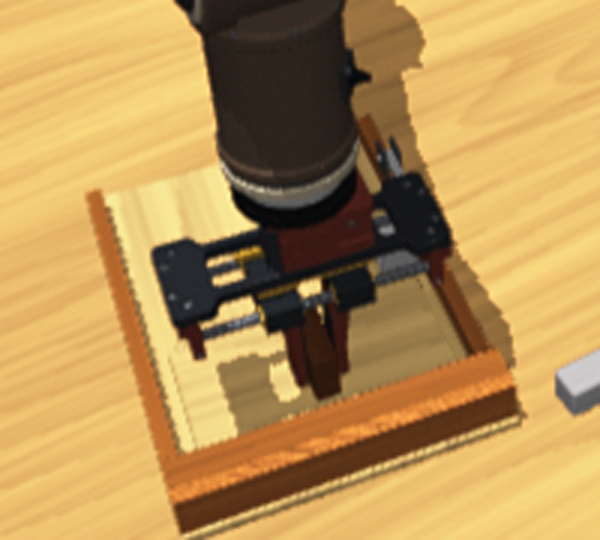

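View pics/e4.png

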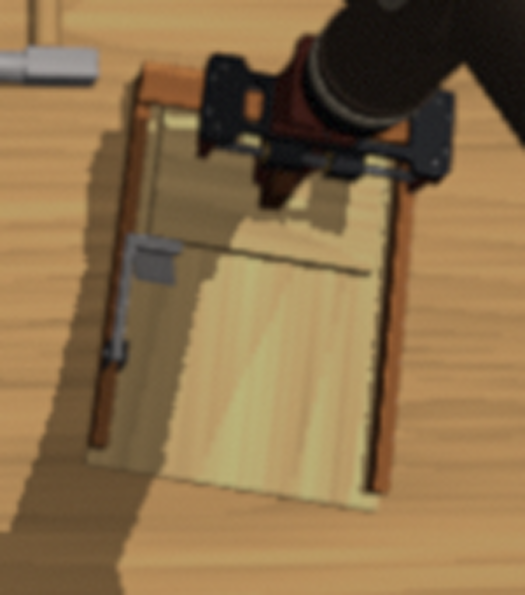

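The rear edge is just past the tooth in e4, and the tooth at (155,258) looks down. I'll compare it with the first picture and measure the rear edge.

Run:
```python
from h import *
s=snapshot("top")
O=np.array([.583,-.211]);a=np.radians(-10);R=np.array([[np.cos(a),-np.sin(a)],[np.sin(a),np.cos(a)]])
P=ray(s,(np.array([(185,244),(368,273)])+.5)/3.5-.5+[330,90],.023);print(((P[:,:2]-O)@R).round(4))
i0=cv2.imread("pics/top0.png");i1=s["image"][:,:,::-1]
f=lambda i:cv2.resize(i[150:200,350:400],None,fx=7,fy=7,interpolation=2)
cv2.imwrite("pics/f1.png",np.hstack([f(i0),f(i1)]))
```

```text
[[ 0.0006  0.0591]
 [ 0.0015 -0.0862]]
```

View pics/f1.png

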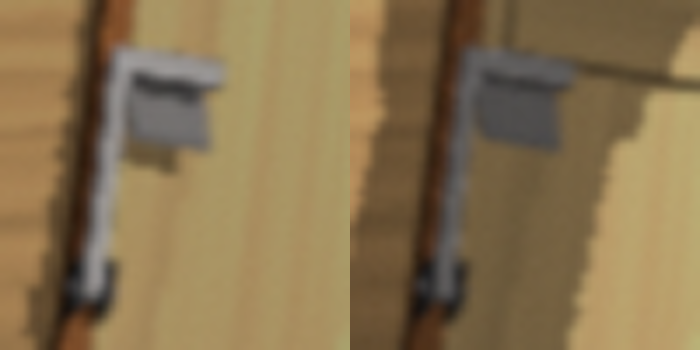

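The tooth sits exactly where it did at the start, on both sides of f1: right tip at (222,75) and (572,75). The rear edge is at x ≈ 1 mm, so the centre is about 61 mm by this view and 67 mm by the TCP. I release and retreat.

```bash
python3 -m pendant '[[0,0,0,0,0,0,0.2],[0,0,0,0,0,0,0.5],[0,0,0,0,0,0,0.7],[0,0,0,0,0,0,0.7],[0,0,0,0,0,0,0.7],[0,0,0,0,0,0,0.7],[0,0,0,0,0,0,0.7],[0,0,0.01,0,0,0,0.7],[0,0,0.03,0,0,0,0.7],[0,0,0.06,0,0,0,0.7],[0,0,0.1,0,0,0,0.7],[0,0,0.14,0,0,0,0.7]]'
python3 -m pendant '[[-0.03,0.02,0.03,0,0,0,0.7],[-0.06,0.05,0.04,0,0,0,0.7],[-0.08,0.09,0.04,0,0,0,0.7],[-0.1,0.13,0.04,0,0,0,0.7],[-0.12,0.17,0.04,0,0,0,0.7],[-0.14,0.21,0.04,0,0,0,0.7],[-0.14,0.25,0.04,0,0,0,0.7],[-0.14,0.28,0.04,0,0,0,0.7],[-0.14,0.28,0.04,0,0,0,0.7]]'
python3 - <<'E'
from h import *
for n in("scene","top"): cv2.imwrite(f"pics/z_{n}.png",snapshot(n)["image"][:,:,::-1])
a=cv2.imread("pics/z_scene.png")[230:390,100:280]; b=cv2.imread("pics/z_top.png")[95:245,340:470]
cv2.imwrite("pics/z.png",np.hstack([cv2.resize(a,(450,400),interpolation=2),cv2.resize(b,(347,400),interpolation=2)]))
E
```

```text
clock: 12.05
eef_pos: [0.6483, -0.2226, 0.1726]
tool_rot: [0.001, 0.996, -0.087, 0.001]
contact_force: [0.6, -0.6, -0.2]
width: 0.702
clock: 12.95
eef_pos: [0.5079, 0.0624, 0.2139]
tool_rot: [-0.0, 0.997, -0.083, 0.002]
contact_force: [-0.4, -1.0, -0.6]
width: 0.699
```

View pics/z.png

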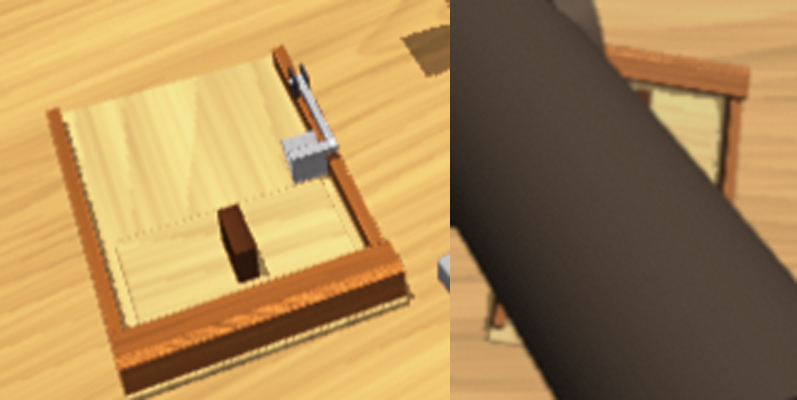

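View pics/z_scene.png

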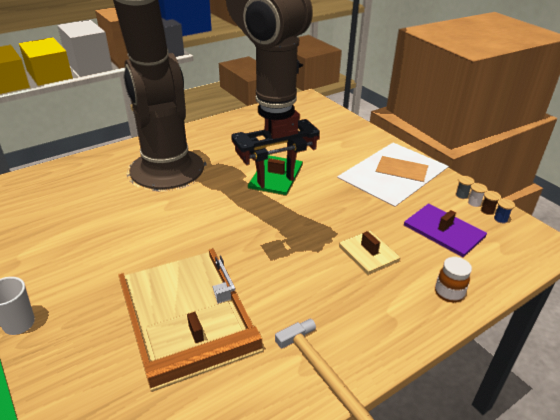

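The template lies in the dock with its bar at scene(195,327), the catch tooth is down at (222,292), and the narrow template is still at (370,250). One last measurement.

Run:
```python
from h import *
s=snapshot("scene")
O=np.array([.583,-.211]);a=np.radians(-10);R=np.array([[np.cos(a),-np.sin(a)],[np.sin(a),np.cos(a)]])
f=lambda p:(np.array(p)+.5)/2.5-.5+[100,230]
P=ray(s,f([(219,211),(240,206),(258,248),(236,254)]),.063);print("bar top",((P[:,:2]-O)@R).mean(0))
P=ray(s,f([(115,241),(328,181)]),.023);print("rear edge",(P[:,:2]-O)@R)
i0=cv2.imread("pics/scene0.png").astype(int);i1=s["image"][:,:,::-1].astype(int)
d=abs(i0-i1).max(2)
print("narrow diff",d[230:275,338:402].max(),(d[230:275,338:402]>25).sum(),"catch",(d[280:303,212:236]>25).sum())
print(get_obs()['dq'].round(3))
```

```text
bar top [0.06634897 0.00077935]
rear edge [[ 0.00369729 -0.08947442]
 [ 0.01135968  0.09426664]]
narrow diff 114 8 catch 10
[ 0.018  0.005  0.013  0.003  0.001 -0.004 -0.002]
```

```bash
python3 -c "
from bench import *
hand_in()"
```

```text
the job is handed in; nothing more can be done
```

I put the wide plywood template away in the dock and handed the job in at about 13 s on the clock. I gripped it by its bar, set it flat in the mouth in front of the catch, and slid it in so its front edge lifted the catch.

**Template position:** In the last picture its bar centre was at dock x ≈ 66 mm, y ≈ 1 mm, flat in the channel, with the gripper well clear. The position measurements disagreed a little. The rear edge put the centre at about 61 mm in the top view and 64–71 mm in the scene view, and the arm's own pose before release said 67 mm. All of these are inside the 50–80 mm window. The roughly 2° skew in the scene view's rear edge came from reading corners by eye; the top view showed none.

**Catch:** It was down behind the template. In the top view before release the tooth was exactly where it started, and the last scene picture showed it down too, differing from the first by only 10 pixels. I did not measure the lift angle under way; I only saw it begin to lift in the picture.

**Narrow template:** It was not moved. Eight pixels differed around it between the first and last pictures, which I put down to the arm's shadow but did not check.

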